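# Turn on the machine under the red switch guard

### The arm

A 7-joint arm with a two-finger parallel gripper is mounted at the origin on a cart in front of the work surface, level with it; the furniture and walls round the work are solid. World frame = base frame: x ahead of the robot, y to its left, z up, the work surface at z = 0. Lengths are in m, angles in rad, forces in N, time in s.
With the tool pointing down it reaches from about 0.35 to 0.775 m from the base axis. Payload 3.1 kg.
Tool frame: the origin (TCP) lies at the very end of the fingers, on their centre line; the grasp point (between the pads) lies 19 mm behind it; z points along the fingers, y is the line along which they close (so a half turn about z gives the same grasp; the last joint's range is limited). The gripper opens to 85 mm and grips with 20 to 120 N. Pads are 22 mm wide; open, the fingers measure 114 mm over their backs; the gripper's body (76 mm by 85 mm) begins 54 mm behind the grasp point. The pads swing forward as they close: fully open they stand 13 mm farther back than shut.
Start: joints at [-1.285, 0.311, 0.014, 1.512, -0.004, 1.319, -0.027], TCP at [0.177, 0.521, 0.231] pointing down, gripper open.
Joint ranges: [-2.7, 2.7], [-0.3, 1.91], [-1.27, 1.3], [0.12, 2.57], [-1.44, 4.58], [0.2, 2.03], [-3.05, 3.05]. Speed limits (rad/s): [2.79, 2.79, 3.14, 3.14, 3.14, 3.14, 3.14].

### API

Orientations are given as a unit quaternion [w, x, y, z].
In Python, from bench import observe, vision, workorder gives the robot as it stands.
- The arm moves only by the tool play_rows, never from a script. Its argument "motion" is a list of rows, each an object of numbers: "tx", "ty", "tz": the shift along the tool's x, y, z in m; "rx", "ry", "rz": the turn, a rotation vector about the tool's x, y, z in rad; "hand": the opening in per cent of the stroke, from 0 (shut) to 100 (fully open). In form: [{"tx": .., "ty": .., "tz": .., "rx": .., "ry": .., "rz": .., "hand": ..}, ...]. A call has exactly 5 rows; each row shifts and turns the commanded pose from where the row before left it, along the tool's axes as they then stand; what a row does not reach is not made up. A row lasts 1/10 s, in which the tool goes at most 50 mm and 8.59 degrees, less where a joint would pass 70% of its speed; a pose out of reach is approached as far as the arm can. A call is refused whole if a number of a shift passes 0.05 or a number of a turn 0.15, either way. A call with a gripper value outside its range is refused whole. The fingers move at their own pace and stop on an object; the grip force is fixed at half the most. Time passes only in rows, so rows that do not move let the fingers close, or fill a call up. It gives the time, the measured TCP pose, the force, the opening and the grip force at its end, in the units of the state.
- observe(): the state, without advancing time (a new reading comes with each control period).
- vision.capture(name): name is "side" or "top" or "wrist"; returns the picture (420x560x3 uint8, red, green, blue); there is no depth.
- vision.get_calibration(name): a dict with "intrinsics" (3x3 intrinsics, pixels), "dist" ([k1, k2, p1, p2, k3] as OpenCV has them; the pictures are not rectified), "extrinsics" (4x4, takes a point from camera to world coordinates); the wrist camera has in their place "hand_eye" (4x4, takes a point from camera to tool coordinates, whose origin is the TCP and whose axes are the flange's). Camera axes: x right, y down, z forward; pixel columns grow to the right and rows downward; lengths in m; the calibration is good to about 2 mm. A picture is of the moment at which its call begins: read the wrist's pose just before it. get_calibration takes no time and is no camera call.
- workorder.job_done(): hands the job in; it is judged then, once.
Trained networks look in the newest picture that a camera, given by its name, has taken for a name from the list of things; names that differ only in an ending like _2 or _b are one class to them, and where a whole thing is asked for, a point or a joint stands for the part that bears it (a point fixed in the world has none). Each returns a list of dicts, best first, with "score" (0 to 1); they miss things now and then, are a little off and sometimes report something else, mostly with a low value. They report only what shows in the picture. A call takes as long as a camera call.
- vision.find_in(target, camera): "position" ([x, y, z] in m, in the coordinates of the camera as it stood for that picture, good to about 4 mm: the middle of the surface that is visible of it).
The state is a dict: "clock": time; "joint_positions": joint angles; "qvel": joint speeds; "effort": joint torques, N m; "position": TCP position; "tool_rot": TCP orientation; "wrist_force": force on the tool from outside, world axes, zero at the start; "moment": the same for the moment, N m; "opening": finger opening in m; "finger_force": force on a finger pad.
Only numpy, scipy, OpenCV 4.12 (cv2) and the standard library are available. Lean on these libraries where they do the work, as an engineer would, in place of code of your own. Each camera call takes 0.05 s, during which the arm holds its last target. There are 200 camera calls.

### The job

Turn on the finishing machine: with the closed fingertips lift the red hinged guard well up from beneath its white front roller, and while the finger holds it up, flip the toggle under it fully over to the back; then draw the finger out so that the guard drops shut over the toggle. Touch lightly and pinch or pick up nothing: the switch box is loose and must neither be lifted nor shoved out of its place, the yellow-guarded switch stays shut and off, and the things lying about stay where they are.

Things in the scene. Friction and masses are not known exactly. Their poses are not given: they have to be found in the camera images.
- red_switch: grey box with a red guard (the switch to be turned on), loose on rubber feet, 1.5 kg, 100 x 100 mm; slides or tips if pushed over about 8 N. Origin: centre of underside, z up; -x is the front, roughly facing the robot. Top plate at z 39 mm; on it two cheeks along x, x -40 to +16, inner faces at y +-38, up to z 69 mm; only the toggle stands between them, open in front
- red_hinge (a point): middle of the guard's hinge line, 8 mm behind the box's centre and 74 mm above its underside; the line runs along the box's y
- red_lip (a point): middle of the white roller (10 mm thick, turns freely) that is the guard's front edge, 70 mm from the hinge line: when down, 62 mm in front of the box's centre and 74 mm above its underside, 12 mm beyond the box's front, nothing beneath. The guard is a red flat plate 86 mm wide, 4 mm thick. A finger tilted forward 30 to 45 degrees gets under it from the front
- red_guard (a joint): angle of the guard: 0 = down and level over the toggle, grows as its front edge rises, stop at 1.4 rad. A weak spring and its weight (about 0.5 N at the lip) always close it when let go; it never stays up by itself
- red_bat (a point): free end of the toggle: a 28 mm long lever whose upper 16 mm are a black paddle 26 mm wide along y and 7 mm thick; it turns about a line along the box's y, 22 mm in front of the box's centre, 40 mm above its underside. Off: end 33 mm in front of the box's centre; on: end 11 mm in front of it; in both 66 mm above the underside
- red_toggle (a joint): angle of the toggle: about 0 (up to 0.08) = off, leaning to the front (box -x); 0.8 = on, leaning fully to the back (box +x) at its stop. It stays where it is left and takes about 0.6 N at its end
- yellow_switch: grey box with a yellow guard (not to be touched), loose on rubber feet, 1.5 kg, 100 x 100 mm; slides or tips if pushed over about 8 N. Origin: centre of underside, z up; -x is the front, roughly facing the robot. Top plate at z 39 mm; on it two cheeks along x, x -40 to +16, inner faces at y +-38, up to z 69 mm; only the toggle stands between them, open in front
- yellow_hinge (a point): middle of the guard's hinge line, 8 mm behind the box's centre and 74 mm above its underside; the line runs along the box's y
- yellow_lip (a point): middle of the white roller (10 mm thick, turns freely) that is the guard's front edge, 70 mm from the hinge line: when down, 62 mm in front of the box's centre and 74 mm above its underside, 12 mm beyond the box's front, nothing beneath. The guard is a yellow flat plate 86 mm wide, 4 mm thick. A finger tilted forward 30 to 45 degrees gets under it from the front
- yellow_guard (a joint): angle of the guard: 0 = down and level over the toggle, grows as its front edge rises, stop at 1.4 rad. A weak spring and its weight (about 0.5 N at the lip) always close it when let go; it never stays up by itself
- yellow_bat (a point): free end of the toggle: a 28 mm long lever whose upper 16 mm are a black paddle 26 mm wide along y and 7 mm thick; it turns about a line along the box's y, 22 mm in front of the box's centre, 40 mm above its underside. Off: end 33 mm in front of the box's centre; on: end 11 mm in front of it; in both 66 mm above the underside
- yellow_toggle (a joint): angle of the toggle: about 0 (up to 0.08) = off, leaning to the front (box -x); 0.8 = on, leaning fully to the back (box +x) at its stop. It stays where it is left and takes about 0.6 N at its end
- thread_spool: wooden thread spool with blue thread, 28 mm across, 38 tall, standing behind the red-guarded box; origin at its underside centre; a bystander
- battery: red and white battery cell, 15x50x15 mm, lying behind the yellow-guarded box; origin at its underside centre; a bystander
- padlock: brass padlock lying flat, 61x40x16 mm; origin at its underside centre; a bystander
- remote_fob: red and black remote key, 36x88x16 mm, lying flat; origin at its underside centre; a bystander
- screwdriver: flat screwdriver with red handle, 22x190x22 mm, lying flat; origin at its underside centre; a bystander
- pliers: small pliers with blue handles, 50x162x12 mm, lying flat; origin at its underside centre; a bystander
- spectacles: folded wire reading glasses, 41x142x13 mm, lying flat; origin at its underside centre; a bystander

How it is judged:
By the outcome, as a careful person would: the job done as asked, in the order asked, and still so for the second after the job is handed in, with the robot touching nothing.
It also fails if it takes over 51 s, if anything falls off the work surface, if the arm or the gripper's body presses on something with over 40 N, if the wrist force passes 120 N, or if a joint passes its speed limit or range.

## Working session

There is one attempt and no reset: what is moved stays moved. The work goes in short steps, Python scripts to look and compute and a tool call to move; the robot and the scene stay as the last step left them, time stands still between calls to the robot, and variables do not carry over. Pictures are saved under pics/ and viewed, at most 10 in all, crops included, and the job is handed in when it is done.

Besides the shell and the picture viewer there is one more tool, called after "Emit:" as name(argument=value, ...), one argument or row to a line, values as JSON. play_rows: Moves the arm, as the interface text tells. Its arguments: {"type":"object","properties":{"motion":{"type":"array"}},"required":["motion"]}

```bash
mkdir -p pics; ls; cat > h.py <<'E'
import numpy as np, cv2, json
from scipy.spatial.transform import Rotation as R
from bench import observe, vision, workorder
def rot(q): return R.from_quat([q[1],q[2],q[3],q[0]])
def shot(cam,name=None):
    s=observe(); im=vision.capture(cam)
    if name: cv2.imwrite(f'pics/{name}.png',im[:,:,::-1])
    return s,im
def c2w(cam,s=None):
    c=vision.get_calibration(cam)
    if cam!='wrist': return np.array(c['extrinsics'])
    T=np.eye(4);T[:3,:3]=rot(s['tool_rot']).as_matrix();T[:3,3]=s['position']
    return T@np.array(c['hand_eye'])
def find(t,cam,s=None):
    T=c2w(cam,s)
    return [(round(d['score'],2),np.round((T@np.r_[d['position'],1])[:3],4).tolist()) for d in vision.find_in(t,cam)[:2]]
E
python3 - <<'E'
from h import *
s=observe(); print({k:np.round(v,3).tolist() for k,v in s.items()})
for c in ['top','side']:
    shot(c,c+'0'); print(c,np.round(c2w(c),3).tolist())
    for t in ['red_switch','red_hinge','red_lip','yellow_switch','yellow_lip','yellow_hinge','thread_spool']: print(t,find(t,c))
print(vision.get_calibration('wrist'))
E
```

```text
pics
{'clock': 0.0, 'joint_positions': [-1.285, 0.312, 0.014, 1.513, -0.004, 1.319, -0.027], 'qvel': [0.001, -0.0, -0.001, -0.001, 0.0, 0.001, -0.0], 'effort': [-0.0, -37.992, 0.146, -23.059, 0.012, 0.014, 0.0], 'position': [0.177, 0.52, 0.23], 'tool_rot': [-0.0, 0.163, 0.987, -0.001], 'wrist_force': [0.251, -0.083, -0.397], 'moment': [-0.045, 0.041, 0.036], 'finger_force': 0.0, 'opening': 0.086}
top [[0.004, -0.985, 0.17, 0.254], [-1.0, -0.006, -0.012, 0.034], [0.013, -0.17, -0.985, 1.588], [0.0, 0.0, 0.0, 1.0]]
red_switch [(0.89, [0.5337, 0.3116, 0.075])]
red_hinge [(0.93, [0.5335, 0.3124, 0.0759])]
red_lip [(0.7, [0.5156, 0.3146, 0.0779]), (0.22, [0.6725, 0.4343, 0.0121])]
yellow_switch [(0.62, [0.5194, -0.2728, 0.0734])]
yellow_lip [(0.76, [0.5086, -0.2842, 0.0741])]
yellow_hinge [(0.94, [0.5243, -0.2745, 0.0756])]
thread_spool []
side [[0.967, -0.129, 0.22, 0.229], [-0.254, -0.42, 0.871, -1.145], [-0.02, -0.898, -0.439, 0.646], [0.0, 0.0, 0.0, 1.0]]
red_switch [(0.55, [0.5242, -0.3181, 0.0521])]
red_hinge [(0.56, [0.5075, -0.2942, 0.0788]), (0.55, [0.5186, 0.2824, 0.0455])]
red_
[... 199 characters left out ...]
.3235, 0.0491]), (0.23, [0.5199, 0.2802, 0.0491])]
thread_spool [(0.59, [0.5074, -0.2954, 0.0788])]
{'intrinsics': array([[313.28921535,   0.        , 277.33290556],
       [  0.        , 313.28921535, 209.31806592],
       [  0.        ,   0.        ,   1.        ]]), 'dist': array([0.00282493, 0.        , 0.        , 0.        , 0.        ]), 'hand_eye': array([[-7.36896049e-05, -9.55437139e-01, -2.95194627e-01,
         7.54447511e-02],
       [ 9.99999366e-01,  2.61209757e-04, -1.09507095e-03,
        -8.80375027e-05],
       [ 1.12337917e-03, -2.95194521e-01,  9.55436514e-01,
        -1.43053495e-01],
       [ 0.00000000e+00,  0.00000000e+00,  0.00000000e+00,
         1.00000000e+00]])}
```

View pictures.

View pics/top0.png

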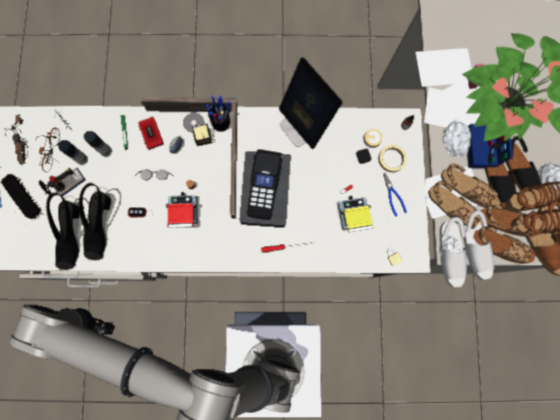

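View pics/side0.png

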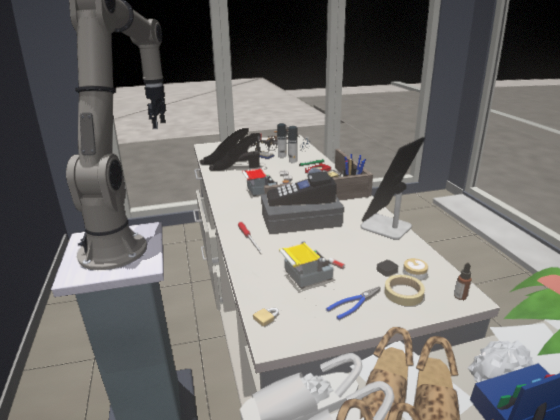

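Emit:
play_rows(
  motion=[
    {"tx": -0.02, "ty": -0.035, "tz": 0, "rx": 0, "ry": 0, "rz": -0.11, "hand": 0},
    {"tx": -0.02, "ty": -0.04, "tz": 0, "rx": 0, "ry": 0, "rz": -0.11, "hand": 0},
    {"tx": -0.03, "ty": -0.035, "tz": 0, "rx": 0, "ry": 0, "rz": -0.11, "hand": 0},
    {"tx": -0.035, "ty": -0.035, "tz": 0, "rx": 0, "ry": 0, "rz": 0, "hand": 0},
    {"tx": -0.035, "ty": -0.035, "tz": 0, "rx": 0, "ry": 0, "rz": 0, "hand": 0},
  ],
)

```text
clock: 1.3
position: [0.2925, 0.3286, 0.2317]
tool_rot: [0.0, -0.002, 1.0, 0.001]
wrist_force: [0.1, 1.4, -0.5]
opening: 0.0124
finger_force: 0.0
```

Emit:
play_rows(
  motion=[
    {"tx": -0.035, "ty": -0.03, "tz": 0, "rx": 0, "ry": 0, "rz": 0, "hand": 0},
    {"tx": -0.02, "ty": -0.02, "tz": 0, "rx": 0, "ry": 0, "rz": 0, "hand": 0},
    {"tx": 0, "ty": 0, "tz": 0, "rx": 0, "ry": 0, "rz": 0, "hand": 0},
    {"tx": 0, "ty": 0, "tz": 0, "rx": 0, "ry": 0, "rz": 0, "hand": 0},
    {"tx": 0, "ty": 0, "tz": 0, "rx": 0, "ry": 0, "rz": 0, "hand": 0},
  ],
)

```text
clock: 1.8
position: [0.3458, 0.2813, 0.2313]
tool_rot: [-0.0, -0.002, 1.0, 0.0]
wrist_force: [0.5, -0.1, -0.8]
opening: -0.0001
finger_force: 0.0
```

```bash
python3 - <<'E'
from h import *
s,_=shot('wrist','w1'); print({k:np.round(s[k],3).tolist() for k in ['clock','position','tool_rot','joint_positions','wrist_force','opening']})
for t in ['red_switch','red_hinge','red_lip','thread_spool']: print(t,find(t,'wrist',s))
E
```

```text
{'clock': 1.8, 'position': [0.346, 0.281, 0.231], 'tool_rot': [-0.0, -0.002, 1.0, 0.0], 'joint_positions': [-0.894, 0.095, 0.189, 1.781, -0.02, 1.268, 0.876], 'wrist_force': [0.478, -0.131, -0.832], 'opening': -0.0}
red_switch [(0.83, [0.4986, 0.3335, 0.0373])]
red_hinge [(0.7, [0.4952, 0.3349, 0.0355])]
red_lip [(0.82, [0.5407, 0.2787, 0.0752])]
thread_spool [(0.57, [0.4974, 0.3333, 0.0352])]
```

View pics/w1.png

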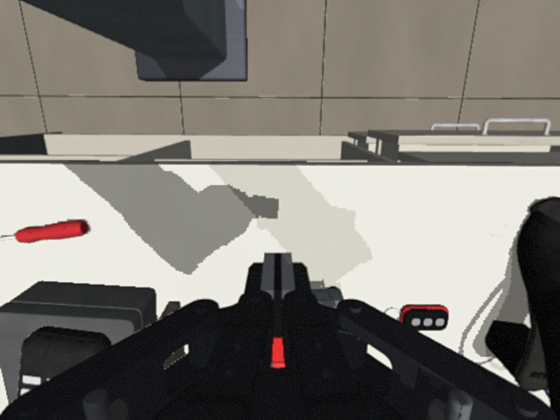

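Emit:
play_rows(
  motion=[
    {"tx": -0.048, "ty": 0.006, "tz": 0, "rx": 0, "ry": 0, "rz": 0, "hand": 0},
    {"tx": -0.048, "ty": 0.006, "tz": 0, "rx": 0, "ry": 0, "rz": 0, "hand": 0},
    {"tx": -0.048, "ty": 0.006, "tz": 0, "rx": 0, "ry": 0, "rz": 0, "hand": 0},
    {"tx": -0.048, "ty": 0.006, "tz": 0, "rx": 0, "ry": 0, "rz": 0, "hand": 0},
    {"tx": -0.048, "ty": 0.006, "tz": 0, "rx": 0, "ry": 0, "rz": 0, "hand": 0},
  ],
)

```text
clock: 2.55
position: [0.5882, 0.3117, 0.2311]
tool_rot: [-0.0, -0.002, 1.0, 0.0]
wrist_force: [0.1, 0.6, 0.9]
opening: -0.0
finger_force: 0.0
```

Emit:
play_rows(
  motion=[
    {"tx": -0.02, "ty": 0, "tz": 0, "rx": 0, "ry": 0, "rz": 0, "hand": 0},
    {"tx": 0, "ty": 0, "tz": 0, "rx": 0, "ry": 0, "rz": 0, "hand": 0},
    {"tx": 0, "ty": 0, "tz": 0, "rx": 0, "ry": 0, "rz": 0, "hand": 0},
    {"tx": 0, "ty": 0, "tz": 0, "rx": 0, "ry": 0, "rz": 0, "hand": 0},
    {"tx": 0, "ty": 0, "tz": 0, "rx": 0, "ry": 0, "rz": 0, "hand": 0},
  ],
)

```text
clock: 3.05
position: [0.6055, 0.3117, 0.2322]
tool_rot: [-0.0, -0.002, 1.0, 0.001]
wrist_force: [0.4, -0.2, 0.1]
opening: 0.0001
finger_force: 0.0
```

```bash
python3 - <<'E'
from h import *
s,_=shot('wrist','w2'); print({k:np.round(s[k],3).tolist() for k in ['clock','position','tool_rot','joint_positions','wrist_force','opening']})
for t in ['red_switch','red_hinge','red_lip','thread_spool']: print(t,find(t,'wrist',s))
json.dump({k:np.array(s[k]).tolist() for k in ['position','tool_rot']},open('s2.json','w'))
E
```

```text
{'clock': 3.05, 'position': [0.605, 0.312, 0.232], 'tool_rot': [-0.0, -0.002, 1.0, 0.001], 'joint_positions': [-0.647, 0.601, 0.273, 1.092, -0.155, 1.467, 1.171], 'wrist_force': [0.439, -0.241, 0.126], 'opening': 0.0}
red_switch [(0.76, [0.5331, 0.3158, 0.0715]), (0.59, [0.5112, 0.3165, 0.0709])]
red_hinge [(0.72, [0.5335, 0.3169, 0.0735])]
red_lip [(0.9, [0.5169, 0.3144, 0.0752])]
thread_spool [(0.83, [0.6315, 0.2949, 0.0376])]
```

View pics/w2.png

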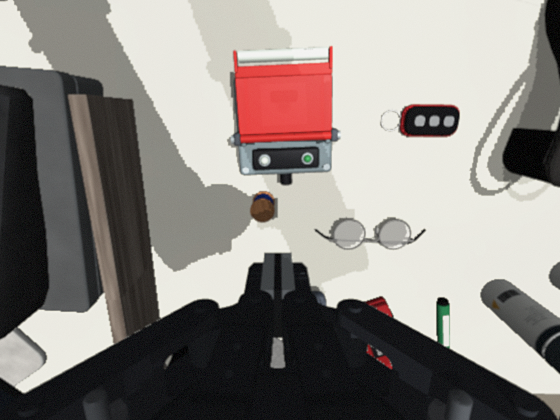

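```bash
cat >> h.py <<'E'
def pix(cam,uv,z,s=None):
    c=vision.get_calibration(cam);T=c2w(cam,s)
    p=cv2.undistortPoints(np.array([uv],float),c['intrinsics'],np.array(c['dist']))[0]
    out=[]
    for a,b in p:
        d=T[:3,:3]@[a,b,1]; out.append(T[:3,3]+d*(z-T[2,3])/d[2])
    return np.array(out)
E
python3 - <<'E'
from h import *
s=json.load(open('s2.json'))
P=pix('wrist',[(235,58),(332,53),(233,140),(338,134),(238,143),(332,139),(236,72),(332,68)],0.076,s)
print(np.round(P,4))
m=P[0::2]/2+P[1::2]/2; print(np.round(m,4), np.round(np.linalg.norm(P[1::2]-P[0::2],axis=1),4))
d=P[1::2]-P[0::2]; print('yaw from y dirs',np.degrees(np.arctan2(-d[:,0],d[:,1])), 'axis', np.degrees(np.arctan2(*(m[1]-m[0])[1::-1])))
print(pix('wrist',[(240,172),(330,169)],0.039,s))
E
```

```text
[[0.4848 0.2742 0.076 ]]
[] []Traceback (most recent call last):
  File "<stdin>", line 6, in <module>
IndexError: index 1 is out of bounds for axis 0 with size 0
```

```bash
sed -i "s/np.array(c\['dist'\]))\[0\]/np.array(c['dist'])).reshape(-1,2)/" h.py
python3 - <<'E'
from h import *
s=json.load(open('s2.json'))
P=pix('wrist',[(235,58),(332,53),(233,140),(338,134),(238,143),(332,139),(236,72),(332,68)],0.076,s)
print(np.round(P,4))
m=P[0::2]/2+P[1::2]/2; print(np.round(m,4), np.round(np.linalg.norm(P[1::2]-P[0::2],axis=1),4))
d=P[1::2]-P[0::2]; print('yaw from y dirs',np.degrees(np.arctan2(-d[:,0],d[:,1])), 'axis', np.degrees(np.arctan2(*(m[1]-m[0])[1::-1])))
print(pix('wrist',[(240,172),(330,169)],0.039,s))
E
```

```text
[[0.4848 0.2742 0.076 ]
 [0.4805 0.3583 0.076 ]
 [0.5546 0.2698 0.076 ]
 [0.5488 0.3677 0.076 ]
 [0.5574 0.2744 0.076 ]
 [0.5534 0.3624 0.076 ]
 [0.496  0.2747 0.076 ]
 [0.4924 0.359  0.076 ]]
[[0.4827 0.3163 0.076 ]
 [0.5517 0.3188 0.076 ]
 [0.5554 0.3184 0.076 ]
 [0.4942 0.3168 0.076 ]] [0.0842 0.0981 0.0881 0.0844]
yaw from y dirs [2.91473149 3.42358503 2.61708519 2.42794441] axis 2.0783002283392245
[[0.59160735 0.27101843 0.039     ]
 [0.58795378 0.36834816 0.039     ]]
```

Emit:
play_rows(
  motion=[
    {"tx": 0.043, "ty": 0.001, "tz": 0, "rx": 0, "ry": 0, "rz": 0, "hand": 0},
    {"tx": 0.043, "ty": 0.001, "tz": 0, "rx": 0, "ry": 0, "rz": 0, "hand": 0},
    {"tx": 0.043, "ty": 0, "tz": 0, "rx": 0, "ry": 0, "rz": 0, "hand": 0},
    {"tx": 0.043, "ty": 0, "tz": 0, "rx": 0, "ry": 0, "rz": 0, "hand": 0},
    {"tx": 0, "ty": 0, "tz": 0.03, "rx": 0, "ry": 0, "rz": -0.045, "hand": 0},
  ],
)

```text
clock: 3.8
position: [0.4312, 0.3165, 0.2058]
tool_rot: [0.002, -0.028, 1.0, 0.004]
wrist_force: [1.1, 1.0, -0.5]
opening: 0.0002
finger_force: 0.0
```

Emit:
play_rows(
  motion=[
    {"tx": 0, "ty": 0, "tz": 0, "rx": 0, "ry": -0.133, "rz": 0, "hand": 0},
    {"tx": 0, "ty": 0, "tz": 0, "rx": 0, "ry": -0.133, "rz": 0, "hand": 0},
    {"tx": 0, "ty": 0, "tz": 0, "rx": 0, "ry": -0.133, "rz": 0, "hand": 0},
    {"tx": 0, "ty": 0, "tz": 0, "rx": 0, "ry": -0.133, "rz": 0, "hand": 0},
    {"tx": 0, "ty": 0, "tz": 0, "rx": 0, "ry": -0.131, "rz": 0, "hand": 0},
  ],
)

```text
clock: 4.3
position: [0.4346, 0.3105, 0.2013]
tool_rot: [0.306, -0.021, 0.952, 0.005]
wrist_force: [-0.2, -0.6, -0.6]
opening: 0.0
finger_force: 0.0
```

```bash
cat >> h.py <<'E'
O=np.array([.5435,.319,0]); YAW=0.045
def rep(goal=None,th=None):
    s=observe(); M=rot(s['tool_rot']).as_matrix(); B=R.from_euler('z',YAW).as_matrix()
    b=B.T@(np.array(s['position'])-O)*1e3; Z=B.T@M
    t=np.degrees(np.arctan2(Z[0,2],-Z[2,2])); 
    print('t',s['clock'],'box',np.round(b,1),'tilt',round(t,1),'side',np.round(np.degrees([Z[1,2],Z[1,0]]),1),'F',np.round(B.T@np.array(s['wrist_force']),2),'q',np.round(s['joint_positions'],2))
    n=np.array([np.cos(np.radians(t)),np.sin(np.radians(t))]); k=b[[0,2]]+11*n
    print(' corner',np.round(k,1),'guard deg',np.round(np.degrees(np.arcsin(np.clip((5-(np.array([8,74])-k)@n)/70,-1,1)))+90-t,1))
    if goal is not None: print(' tool move mm',np.round(Z.T@(np.array(goal)-b),1))
E
python3 -c "
from h import *
rep([-100,0,60])"
```

```text
t 4.3 box [-109.1   -3.6  201.3] tilt 35.6 side [-0.2 -0. ] F [-0.18 -0.58 -0.55] q [-1.19  0.04  0.21  2.1   0.74  0.75  0.15]
 corner [-100.2  207.7] guard deg 50.2
 tool move mm [ 74.9   4.1 120.1]
```

Emit:
play_rows(
  motion=[
    {"tx": 0.026, "ty": 0.002, "tz": 0.04, "rx": 0, "ry": 0, "rz": 0, "hand": 0},
    {"tx": 0.026, "ty": 0.002, "tz": 0.04, "rx": 0, "ry": 0, "rz": 0, "hand": 0},
    {"tx": 0.026, "ty": 0, "tz": 0.037, "rx": 0, "ry": 0, "rz": 0, "hand": 0},
    {"tx": 0, "ty": 0, "tz": 0, "rx": 0, "ry": 0, "rz": 0, "hand": 0},
    {"tx": 0, "ty": 0, "tz": 0, "rx": 0, "ry": 0, "rz": 0, "hand": 0},
  ],
)

```text
clock: 4.8
position: [0.4399, 0.3128, 0.0604]
tool_rot: [0.304, -0.021, 0.952, 0.002]
wrist_force: [-0.1, -0.1, 1.0]
opening: 0.0
finger_force: 0.0
```

```bash
python3 - <<'E'
from h import *
rep([-64,0,42])
s,_=shot('wrist','w3'); s,im=shot('side'); cv2.imwrite('pics/s3.png',cv2.resize(im[140:230,180:300,::-1],None,fx=6,fy=6,interpolation=cv2.INTER_CUBIC))
E
```

```text
t 4.8 box [-103.8   -1.5   60.4] tilt 35.4 side [-0.5 -0.1] F [-0.14 -0.14  1.05] q [-1.23  0.31  0.29  2.24  1.1   0.45 -0.33]
 corner [-94.8  66.7] guard deg -35.4
 tool move mm [-21.8   1.8  38. ]
```

View pics/w3.png

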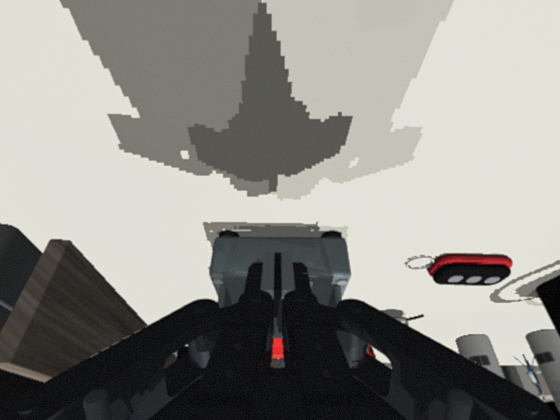

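View pics/s3.png

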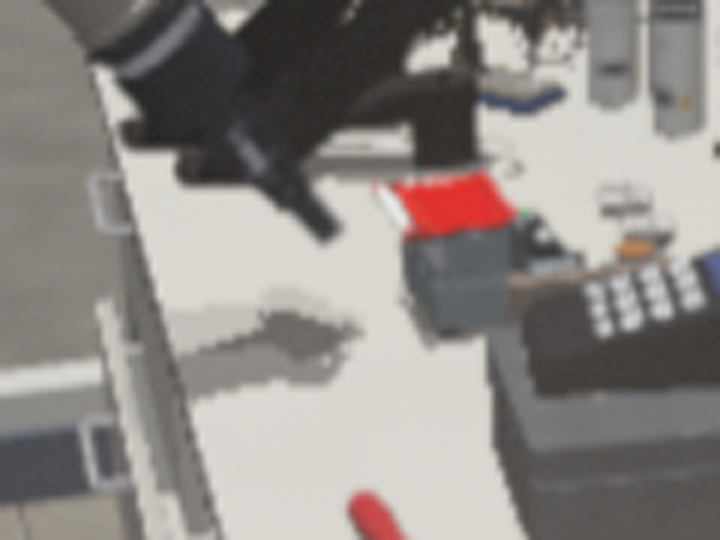

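Emit:
play_rows(
  motion=[
    {"tx": -0.007, "ty": 0.001, "tz": 0.014, "rx": 0, "ry": 0, "rz": 0, "hand": 0},
    {"tx": -0.007, "ty": 0.001, "tz": 0.013, "rx": 0, "ry": 0, "rz": 0, "hand": 0},
    {"tx": -0.007, "ty": 0, "tz": 0.01, "rx": 0, "ry": 0, "rz": 0, "hand": 0},
    {"tx": 0, "ty": 0, "tz": 0, "rx": 0, "ry": 0, "rz": 0, "hand": 0},
    {"tx": 0, "ty": 0, "tz": 0, "rx": 0, "ry": 0, "rz": 0, "hand": 0},
  ],
)

```text
clock: 5.4
position: [0.4787, 0.3172, 0.0435]
tool_rot: [0.305, -0.02, 0.952, 0.004]
wrist_force: [0.1, -0.3, -0.1]
opening: -0.0001
finger_force: 0.0
```

```bash
python3 -c "
from h import *
rep([-57,0,75])
rep([-50,0,112])"
```

```text
t 5.4 box [-64.8   1.1  43.5] tilt 35.5 side [-0.3  0.1] F [ 0.05 -0.32 -0.12] q [-1.17  0.4   0.32  2.18  1.14  0.37 -0.33]
 corner [-55.8  49.8] guard deg -6.1
 tool move mm [-24.6  -1.2 -21.2]
t 5.4 box [-64.8   1.1  43.5] tilt 35.5 side [-0.3  0.1] F [ 0.05 -0.32 -0.12] q [-1.17  0.4   0.32  2.18  1.14  0.37 -0.33]
 corner [-55.8  49.8] guard deg -6.1
 tool move mm [-51.8  -1.3 -47.2]
```

Emit:
play_rows(
  motion=[
    {"tx": -0.005, "ty": 0, "tz": -0.004, "rx": 0, "ry": 0, "rz": 0, "hand": 0},
    {"tx": -0.005, "ty": 0, "tz": -0.004, "rx": 0, "ry": 0, "rz": 0, "hand": 0},
    {"tx": -0.005, "ty": 0, "tz": -0.004, "rx": 0, "ry": 0, "rz": 0, "hand": 0},
    {"tx": -0.005, "ty": 0, "tz": -0.004, "rx": 0, "ry": 0, "rz": 0, "hand": 0},
    {"tx": -0.005, "ty": 0, "tz": -0.004, "rx": 0, "ry": 0, "rz": 0, "hand": 0},
  ],
)

```text
clock: 5.9
position: [0.486, 0.3173, 0.0733]
tool_rot: [0.304, -0.021, 0.953, 0.003]
wrist_force: [-1.2, -0.2, 0.0]
opening: 0.0001
finger_force: 0.2
```

```bash
python3 - <<'E'
from h import *
rep([-49,0,112])
s,im=shot('side'); cv2.imwrite('pics/s4.png',cv2.resize(im[140:230,180:300,::-1],None,fx=6,fy=6,interpolation=cv2.INTER_CUBIC))
E
```

```text
t 5.9 box [-57.5   0.9  73.3] tilt 35.4 side [-0.4 -0.1] F [-1.22 -0.18  0.05] q [-1.11  0.33  0.27  2.15  1.01  0.43 -0.15]
 corner [-48.5  79.7] guard deg 21.9
 tool move mm [-29.3  -1.1 -26.6]
```

View pics/s4.png

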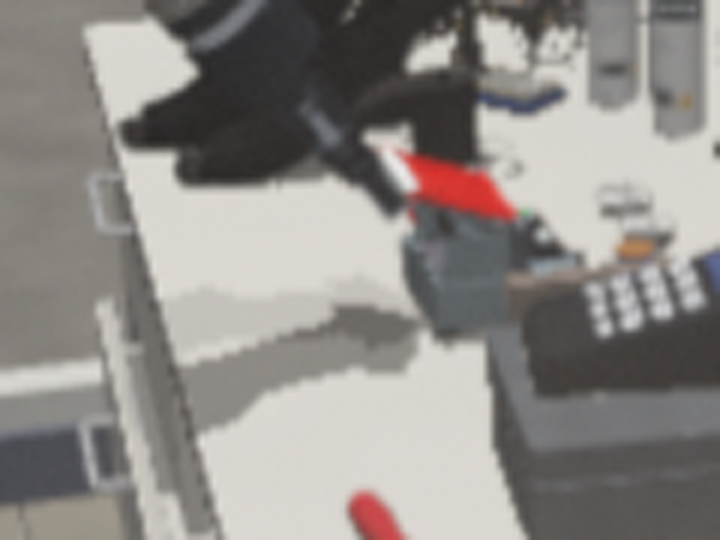

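Emit:
play_rows(
  motion=[
    {"tx": -0.006, "ty": 0, "tz": -0.005, "rx": 0, "ry": 0, "rz": 0, "hand": 0},
    {"tx": -0.006, "ty": 0, "tz": -0.005, "rx": 0, "ry": 0, "rz": 0, "hand": 0},
    {"tx": -0.006, "ty": -0.001, "tz": -0.005, "rx": 0, "ry": 0, "rz": 0, "hand": 0},
    {"tx": -0.006, "ty": 0, "tz": -0.005, "rx": 0, "ry": 0, "rz": 0, "hand": 0},
    {"tx": -0.006, "ty": 0, "tz": -0.005, "rx": 0, "ry": 0, "rz": 0, "hand": 0},
  ],
)

```text
clock: 6.45
position: [0.4961, 0.3171, 0.1109]
tool_rot: [0.304, -0.021, 0.953, 0.004]
wrist_force: [-1.1, -0.4, 0.1]
opening: 0.0001
finger_force: 0.2
```

```bash
python3 - <<'E'
from h import *
rep([-40,0,112])
E
```

```text
t 6.45 box [-47.4   0.2 110.9] tilt 35.4 side [-0.4 -0.1] F [-1.16 -0.37  0.15] q [-1.05  0.27  0.22  2.1   0.89  0.5   0.02]
 corner [-38.5 117.3] guard deg 48.2
 tool move mm [-6.7 -0.2  3.4]
```

Emit:
play_rows(
  motion=[
    {"tx": 0.007, "ty": 0, "tz": 0.008, "rx": 0, "ry": 0.046, "rz": 0, "hand": 0},
    {"tx": 0.007, "ty": 0, "tz": 0.008, "rx": 0, "ry": 0.046, "rz": 0, "hand": 0},
    {"tx": 0.006, "ty": 0, "tz": 0.008, "rx": 0, "ry": 0.046, "rz": 0, "hand": 0},
    {"tx": 0.006, "ty": 0, "tz": 0.009, "rx": 0, "ry": 0.046, "rz": 0, "hand": 0},
    {"tx": 0.005, "ty": 0, "tz": 0.009, "rx": 0, "ry": 0.046, "rz": 0, "hand": 0},
  ],
)

```text
clock: 6.95
position: [0.4898, 0.3168, 0.0583]
tool_rot: [0.191, -0.021, 0.981, 0.001]
wrist_force: [-1.7, -1.0, -0.5]
opening: -0.0001
finger_force: 0.0
```

```bash
python3 - <<'E'
from h import *
rep([-54,0,59])
s,im=shot('side'); cv2.imwrite('pics/s5.png',cv2.resize(im[140:230,180:300,::-1],None,fx=6,fy=6,interpolation=cv2.INTER_CUBIC))
E
```

```text
t 6.95 box [-53.7   0.2  58.3] tilt 22.1 side [-0.4  0. ] F [-1.77 -0.92 -0.55] q [-0.79  0.38  0.04  1.97  0.47  0.55  0.48]
 corner [-43.5  62.4] guard deg 25.6
 tool move mm [-0.  -0.2 -0.8]
```

View pics/s5.png

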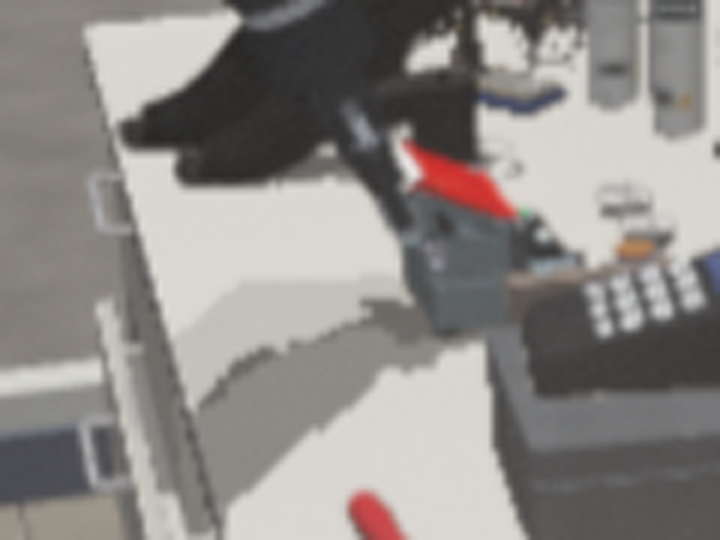

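Emit:
play_rows(
  motion=[
    {"tx": -0.0033, "ty": 0, "tz": 0.0015, "rx": 0, "ry": -0.016, "rz": 0, "hand": 0},
    {"tx": -0.0033, "ty": 0, "tz": 0.0015, "rx": 0, "ry": -0.016, "rz": 0, "hand": 0},
    {"tx": -0.0033, "ty": 0, "tz": 0.0015, "rx": 0, "ry": -0.016, "rz": 0, "hand": 0},
    {"tx": -0.0033, "ty": 0, "tz": 0.0015, "rx": 0, "ry": -0.016, "rz": 0, "hand": 0},
    {"tx": -0.0033, "ty": 0, "tz": 0.0015, "rx": 0, "ry": -0.016, "rz": 0, "hand": 0},
  ],
)

```text
clock: 7.5
position: [0.5089, 0.3176, 0.0585]
tool_rot: [0.232, -0.021, 0.972, 0.002]
wrist_force: [-1.8, 0.0, 0.9]
opening: -0.0
finger_force: 0.4
```

```bash
python3 - <<'E'
from h import *
rep()
E
```

```text
t 7.5 box [-34.7   0.1  58.5] tilt 26.9 side [-0.4 -0. ] F [-1.75  0.13  0.91] q [-0.88  0.39  0.13  2.01  0.61  0.47  0.34]
 corner [-24.9  63.5] guard deg 38.6
```

Emit:
play_rows(
  motion=[
    {"tx": -0.0012, "ty": 0, "tz": 0.0009, "rx": 0, "ry": 0, "rz": 0, "hand": 0},
    {"tx": -0.0012, "ty": 0, "tz": 0.0009, "rx": 0, "ry": 0, "rz": 0, "hand": 0},
    {"tx": -0.0012, "ty": 0, "tz": 0.0009, "rx": 0, "ry": 0, "rz": 0, "hand": 0},
    {"tx": -0.0012, "ty": 0, "tz": 0.0009, "rx": 0, "ry": 0, "rz": 0, "hand": 0},
    {"tx": -0.0012, "ty": 0, "tz": 0.0009, "rx": 0, "ry": 0, "rz": 0, "hand": 0},
  ],
)

```text
clock: 8.0
position: [0.5171, 0.3176, 0.0573]
tool_rot: [0.232, -0.021, 0.973, 0.002]
wrist_force: [-0.2, -0.4, -0.5]
opening: 0.0002
finger_force: 0.4
```

```bash
python3 - <<'E'
from h import *
rep()
s,im=shot('side'); cv2.imwrite('pics/s6.png',cv2.resize(im[140:230,180:300,::-1],None,fx=6,fy=6,interpolation=cv2.INTER_CUBIC))
for t in ['red_bat','red_toggle','red_lip']: print(t,find(t,'side'))
E
```

```text
t 8.0 box [-26.4  -0.2  57.3] tilt 26.8 side [-0.4  0. ] F [-0.18 -0.42 -0.46] q [-0.86  0.4   0.12  1.99  0.6   0.47  0.36]
 corner [-16.6  62.2] guard deg 44.6
red_bat [(0.42, [0.5217, 0.294, 0.1087])]
red_toggle []
red_lip [(0.65, [0.3809, -0.4265, 0.0154])]
```

View pics/s6.png

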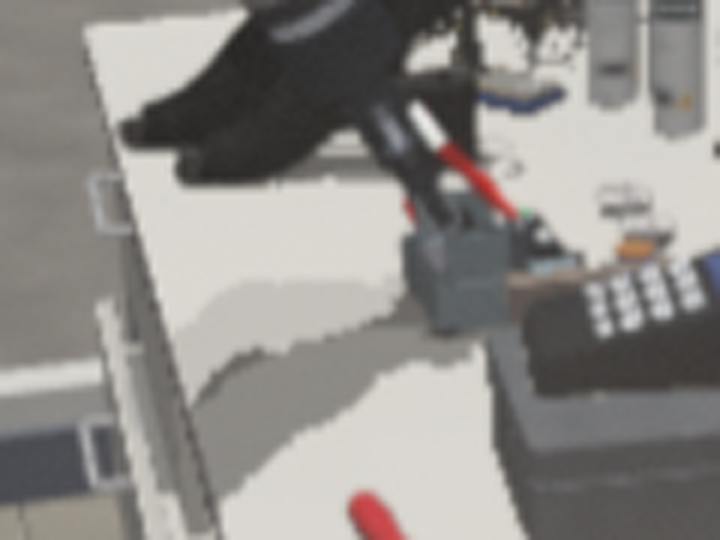

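Emit:
play_rows(
  motion=[
    {"tx": -0.0005, "ty": 0, "tz": 0.0003, "rx": 0, "ry": -0.01, "rz": 0, "hand": 0},
    {"tx": -0.0005, "ty": 0, "tz": 0.0003, "rx": 0, "ry": -0.01, "rz": 0, "hand": 0},
    {"tx": -0.0005, "ty": 0, "tz": 0.0003, "rx": 0, "ry": -0.01, "rz": 0, "hand": 0},
    {"tx": -0.0005, "ty": 0, "tz": 0.0003, "rx": 0, "ry": 0, "rz": 0, "hand": 0},
    {"tx": 0, "ty": 0, "tz": 0, "rx": 0, "ry": 0, "rz": 0, "hand": 0},
  ],
)

```text
clock: 8.7
position: [0.5186, 0.3172, 0.0566]
tool_rot: [0.246, -0.021, 0.969, 0.002]
wrist_force: [-0.6, -0.2, 0.1]
opening: 0.0002
finger_force: 0.3
```

```bash
python3 - <<'E'
from h import *
rep()
E
```

```text
t 8.7 box [-25.   -0.7  56.6] tilt 28.5 side [-0.5 -0. ] F [-0.56 -0.22  0.14] q [-0.91  0.4   0.16  2.01  0.66  0.44  0.29]
 corner [-15.3  61.8] guard deg 43.8
```

Emit:
play_rows(
  motion=[
    {"tx": -0.0005, "ty": 0, "tz": 0.0003, "rx": 0, "ry": 0, "rz": 0, "hand": 0},
    {"tx": -0.0005, "ty": 0, "tz": 0.0003, "rx": 0, "ry": 0, "rz": 0, "hand": 0},
    {"tx": -0.0005, "ty": 0, "tz": 0.0003, "rx": 0, "ry": 0, "rz": 0, "hand": 0},
    {"tx": 0, "ty": 0, "tz": 0, "rx": 0, "ry": 0, "rz": 0, "hand": 0},
    {"tx": 0, "ty": 0, "tz": 0, "rx": 0, "ry": 0, "rz": 0, "hand": 0},
  ],
)

```text
clock: 9.2
position: [0.5199, 0.3174, 0.0566]
tool_rot: [0.246, -0.021, 0.969, 0.002]
wrist_force: [-5.0, -0.6, 2.5]
opening: 0.0001
finger_force: 2.7
```

```bash
python3 - <<'E'
from h import *
rep()
E
```

```text
t 9.2 box [-23.6  -0.5  56.6] tilt 28.4 side [-0.5  0. ] F [-5.07 -0.4   2.53] q [-0.9   0.4   0.16  2.01  0.65  0.44  0.29]
 corner [-14.   61.8] guard deg 44.9
```

Emit:
play_rows(
  motion=[
    {"tx": 0.0045, "ty": 0, "tz": -0.002, "rx": 0, "ry": 0, "rz": 0, "hand": 0},
    {"tx": 0.0093, "ty": 0, "tz": -0.004, "rx": 0, "ry": 0, "rz": 0, "hand": 0},
    {"tx": 0.0093, "ty": 0, "tz": -0.004, "rx": 0, "ry": 0, "rz": 0, "hand": 0},
    {"tx": 0.0093, "ty": 0, "tz": -0.004, "rx": 0, "ry": 0, "rz": 0, "hand": 0},
    {"tx": 0.0093, "ty": 0, "tz": -0.004, "rx": 0, "ry": 0, "rz": 0, "hand": 0},
  ],
)

```text
clock: 9.7
position: [0.4743, 0.3157, 0.0526]
tool_rot: [0.246, -0.021, 0.969, 0.002]
wrist_force: [0.2, 0.0, -0.7]
opening: 0.0
finger_force: 0.0
```

Emit:
play_rows(
  motion=[
    {"tx": 0.0093, "ty": 0, "tz": -0.004, "rx": 0, "ry": 0, "rz": 0, "hand": 0},
    {"tx": 0.0093, "ty": 0, "tz": -0.004, "rx": 0, "ry": 0, "rz": 0, "hand": 0},
    {"tx": 0.013, "ty": 0, "tz": -0.007, "rx": 0, "ry": 0, "rz": 0, "hand": 0},
    {"tx": 0.013, "ty": 0, "tz": -0.007, "rx": 0, "ry": 0, "rz": 0, "hand": 0},
    {"tx": 0.013, "ty": 0, "tz": -0.007, "rx": 0, "ry": 0, "rz": 0, "hand": 0},
  ],
)

```text
clock: 10.2
position: [0.41, 0.3132, 0.0509]
tool_rot: [0.246, -0.021, 0.969, 0.002]
wrist_force: [-0.3, -0.5, -1.0]
opening: -0.0001
finger_force: 0.0
```

```bash
python3 - <<'E'
from h import *
rep()
s,im=shot('side'); cv2.imwrite('pics/s7.png',cv2.resize(im[140:230,180:300,::-1],None,fx=6,fy=6,interpolation=cv2.INTER_CUBIC))
E
```

```text
t 10.2 box [-133.6    0.2   50.9] tilt 28.5 side [-0.4 -0. ] F [-0.37 -0.52 -0.99] q [-1.16  0.29  0.23  2.21  0.8   0.46 -0.03]
 corner [-123.9   56.1] guard deg -28.5
```

View pics/s7.png

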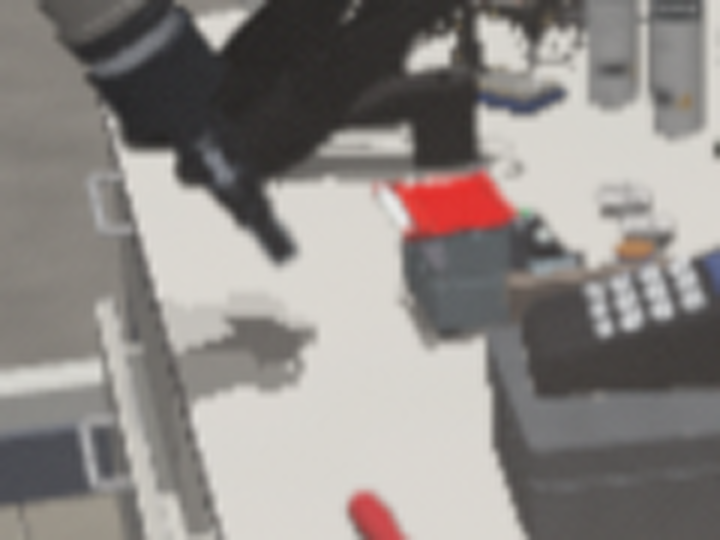

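```bash
python3 - <<'E'
from h import *
a,b=[cv2.imread(f'pics/s{i}.png').astype(int) for i in (3,7)]
d=abs(a-b).max(2)[170:350,390:600]; print('diff mean/max',d.mean(),d.max())
print(workorder.job_done())
E
```

```text
diff mean/max 1.227037037037037 10
the job is handed in; nothing more can be done
None
```

The job is handed in: I lifted the red guard to about 48°, pushed the toggle back until I felt its stop (about 5 N), then drew the finger out and the guard dropped shut. The side camera shows the red box unmoved; I sent the arm nowhere near the yellow switch and saw nothing else disturbed. The stop force is my only evidence that the toggle is fully over, as the shut guard hides it.

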